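# Shut off and vent the gas line on the welding bench

### The arm

A 7-joint arm with a two-finger parallel gripper is mounted at the origin on the work surface. World frame = base frame: x ahead of the robot, y to its left, z up, the work surface at z = 0. Lengths are in m, angles in rad, forces in N, time in s.
With the tool pointing down it reaches from about 0.425 to 0.8 m from the base axis. Payload 8.3 kg.
Tool frame: the origin (TCP) lies on the centre line of the jaws, within the pads' length; the fingertips stand 17 mm ahead of it and the grasp point (between the pads) lies 2 mm behind it (tips_ahead is the distance from the TCP to the fingertips, in m); z points along the fingers, y is the line along which they close (so a half turn about z gives the same grasp; the last joint's range is limited). The gripper opens to 85 mm and grips with 20 to 120 N. Pads are 22 mm wide; open, the fingers measure 114 mm over their backs; the gripper's body (76 mm by 85 mm) begins 54 mm behind the grasp point. The pads swing forward as they close: fully open they stand 13 mm farther back than shut.
Start: joints at [1.047, 0.383, 0.016, 1.37, -0.006, 1.388, -0.046], TCP at [0.278, -0.56, 0.248] pointing down, gripper open.
Joint ranges: [-2.95, 2.95], [-0.25, 2.06], [-1.52, 1.56], [0.18, 2.33], [-1.44, 4.58], [0.02, 2.06], [-3.01, 3.01]. Speed limits (rad/s): [2.39, 2.39, 3.01, 3.01, 3.14, 3.14, 3.14].

### API

Orientations are given as a rotation vector (axis times angle).
In Python, from rig import get_obs, get_image, hand_in, tips_ahead gives the robot as it stands. The module is installed in compiled form; this text tells all that it offers.
- The arm moves only by the tool step_arm, never from a script. Its argument "rows" is a list that holds one entry, the list of rows, each a list of 7 numbers: the shift along the world's x, y, z in m, then the turn, a rotation vector about the world's x, y, z in degrees, then the finger opening in m, from 0 to 0.0854. A call has exactly 8 rows; each row shifts and turns the commanded pose from where the row before left it; what a row does not reach is not made up. A row lasts 1/12 s, in which the tool goes at most 41.7 mm and 7.16 degrees, less where a joint would pass 70% of its speed; a pose out of reach is approached as far as the arm can. A call with a gripper value outside its range is refused whole. The fingers move at their own pace and stop on an object; "squeeze" is the grip in N (left out, the last holds). Time passes only in rows, so rows that do not move let the fingers close, or fill a call up. It gives the time, the measured TCP pose, the force, the opening and the grip force at its end, in the units of the state.
- get_obs(): the state, without advancing time (a new reading comes with each control period).
- get_image(name): name is "scene" or "top" or "wrist"; returns a dict with "img" (420x560x3 uint8, red, green, blue), "range_z" (420x560 float32, m along the optical axis (not along the pixel's ray), 0 where there is no reading), "vertical_fov" (degrees; the focal length in pixels is half the picture's height over the tangent of half this angle, whatever the lens; pixels are square), "cx", "cy" (the principal point, pixels), "rvec" (rotation vector, rad) and "tvec" (3), from world to camera coordinates, as OpenCV has them. Camera axes: x right, y down, z forward; pixel columns grow to the right and rows downward; lengths in m; the calibration is good to about 2 mm. The wrist camera is an equidistant fisheye: a pixel r from the principal point sees the ray r / f radians off the axis. A picture is of the moment at which its call begins.
- hand_in(): hands the job in; it is judged then, once.
The state is a dict: "clock": time; "qpos": joint angles; "joint_velocities": joint speeds; "tau": joint torques, N m; "tool_pos": TCP position; "tool_rot": TCP orientation; "wrist_force": force on the tool from outside, world axes, zero at the start; "moment": the same for the moment, N m; "finger_gap": finger opening in m; "gripper_force": force on a finger pad.
Only numpy, scipy, OpenCV 4.12 (cv2) and the standard library are available. Lean on these libraries where they do the work, as an engineer would, in place of code of your own. Each camera call takes 0.05 s, during which the arm holds its last target. There are 200 camera calls.

### The job

Take the gas line with the long lever handle out of service: first lift the short spray can out of the lever's swing and stand it gently in the blue tray, keeping it upright, then swing the lever a quarter turn to fully shut. Only once it is shut, pull that line's sprung bleed knob up to its stop, hold it there for a second to vent the line, and let it go back down fully. Leave the other line, with the short T-handle, and everything else on the bench as they are.

Things in the scene. Friction and masses are not known exactly. Their poses are not given: they have to be found in the camera images.
- valve_a: The line to be shut: steel pipe bridge on a grey plate (90 x 190 x 8 mm) fixed to the bench; origin: centre of the plate's underside. The pipe (24 mm thick, axis at 55 mm height) runs along the body's y from -78 to +78 mm and goes down into the plate at both ends; a 42 mm brass ball valve at the centre, its upright stem at x = y = 0, the long lever on top; bleed knob on the pipe at y = +60 mm.
- lever (a joint): Angle of the long lever of valve_a about the upright stem: 0 = open, lever along the pipe, pointing to valve_a's +y, over the bleed knob; 1.571 = shut, across the pipe, pointing to valve_a's -x (anticlockwise seen from above, through the quadrant -x, +y). Over-centre: it snaps to the nearer end stop and takes 0.4 N m to leave it.
- lever_stem (a point): Point on the lever's turning axis, at mid-height of the lever's bar (121 mm above the bench). x and y axes turn with the lever; the lever points along its y.
- lever_grip (a point): Point in the black rubber sleeve of the long lever, 110 mm from the turning axis. The sleeve is 18 mm wide, 14 mm high (114 to 128 mm above the bench) and runs from 62 to 150 mm from the axis. Axes turn with the lever; the lever points along y.
- bleed (a joint): Lift of valve_a's bleed knob: 0 = down (home), 0.020 m = pulled up to its stop. A spring draws it down (4 N at home, 11 N at the stop).
- bleed_grip (a point): Centre of valve_a's black bleed knob: an upright disc 32 mm in diameter and 16 mm high (86 to 102 mm above the bench when home, the point at 94), above the pipe 60 mm from the stem; it slides straight up. While the valve is open the lever lies 12 mm above it.
- can: Short aluminium spray can with white cap, upright and loose, standing in the lever's swing at the start: 52 mm in diameter up to 116 mm, then a 37 mm cap, 150 mm tall, about 0.22 kg; origin at the centre of its underside.
- tray: Low open blue tray fixed to the bench, 220 mm (its x) x 140 mm (its y), 35 mm high, walls and floor 4 mm; origin at the centre of its underside. tall_can_1 stands in its +x half; the -x half is free.
- tray_in (a point): Centre of the tray's inner floor, 4 mm above the bench; axes as the tray's.
- valve_b: The other line, which must stay open: same plate, pipe and bleed knob as valve_a, but a short T-handle 90 x 14 mm, 114 to 128 mm above the bench, centred on the stem. Origin and axes as valve_a.
- tee (a joint): Angle of valve_b's T-handle, 0 = open (along the pipe, y); leave it.
- bleed_b (a joint): Lift of valve_b's bleed knob, 0 = home; leave it.
- tall_can_1: Tall aluminium spray can standing in the tray, 64 mm in diameter, 195 mm tall; origin at the centre of its underside. Bystander.
- tall_can_2: Tall aluminium spray can, 64 mm in diameter, 195 mm tall, standing behind valve_a (on its +x side); origin at the centre of its underside. Bystander.
- oil_bottle: White bottle with black cap, 40 mm in diameter, 140 mm tall, standing beside the place where the shut lever ends up; origin at the centre of its underside. Bystander.
- jar: Small jar with steel lid in front of valve_b (on its -x side), 56 mm in diameter, 60 mm tall; origin at the centre of its underside. Bystander.
- spanner: Steel spanner 170 mm long lying along its x, behind valve_b; origin at its middle. Bystander.
- screwdriver: Screwdriver with black handle, 190 mm long, lying along its x; origin at its middle. Bystander.
- tape_roll: Roll of tape lying flat, 80 mm in diameter, 24 mm high; origin at the centre of its underside. Bystander.
There are look-alikes about, which are no part of the job. Leave any brown look-alike of the can alone.

How it is judged:
On the way, in this order (a step that is already met when the one before it is completed fails the run):
1. the short can stands upright on the floor of the tray (x of can in the frame of tray_in between -0.086 and 0.086 m and y of can in the frame of tray_in between -0.046 and 0.046 m and z of can in the frame of tray_in between -0.006 and 0.008 m and angle between can's own z axis and vertical below 0.12 rad), for 0.2 s.
2. the long lever is swung to shut (value of joint lever above 1.45 rad), for 0.2 s.
3. the bleed knob of that line is pulled up to its stop and held there (value of joint bleed above 0.016 m and value of joint lever above 1.4 rad), for 0.8 s.
At the end, for the whole second after the job is handed in: The short can stands at rest, upright within 7 degrees, on the tray's floor; the long lever is within 0.12 rad of its shut stop; its bleed knob is back down to within 3 mm; the T-handle is still open (within 0.12 rad) and its bleed knob down (all of step 1 and linear speed of can below 0.03 m/s and value of joint lever above 1.45 rad and value of joint each of bleed, bleed_b below 0.003 m and value of joint tee below 0.12 rad); the robot touches nothing.
It fails at once if the short can is tipped more than 35 degrees (angle between can's own z axis and vertical above 0.6 rad).
It fails at once if the short can drops into the tray (reaches its floor faster than 0.5 m/s) (horizontal distance between can and tray_in below 0.12 m and z of can in the frame of tray_in below 0.025 m and linear speed of can above 0.5 m/s).
It fails at once if the bleed knob is pulled more than 8 mm while its lever is not shut (value of joint bleed above 0.008 m and value of joint lever below 1.3 rad).
It fails at once if the other line's T-handle is turned more than 0.2 rad or its bleed knob pulled more than 5 mm (value of joint tee above 0.2 rad or value of joint bleed_b above 0.005 m).
It fails at once if a bystander is moved more than 30 mm or a standing one tipped over (distance of any of tall_can_1, tall_can_2, oil_bottle, jar, spanner, screwdriver, tape_roll from where it was at the start of the episode above 0.03 m or angle between any of tall_can_1, tall_can_2, oil_bottle, jar's own z axis and vertical above 0.4 rad).
It also fails if it takes over 66 s, if anything falls off the work surface, if the arm or the gripper's body presses on something with over 40 N, if the wrist force passes 120 N, or if a joint passes its speed limit or range.

## Working session

There is one attempt and no reset: what is moved stays moved. The work goes in short steps, Python scripts to look and compute and a tool call to move; the robot and the scene stay as the last step left them, time stands still between calls to the robot, and variables do not carry over. Pictures are saved under pics/ and viewed, at most 10 in all, crops included, and the job is handed in when it is done.

Besides the shell and the picture viewer there is one more tool, called after "Request:" as a command line: name --argument value ..., lists and objects as JSON in quotes. step_arm: Moves the arm, as the interface text tells. Its arguments: {"type":"object","properties":{"rows":{"type":"array","items":{"type":"array","items":{"type":"array","items":{"type":"number"}}}},"squeeze":{"type":"number"}},"required":["rows"]}

```bash
mkdir -p pics
cat > h.py <<'E'
import numpy as np, cv2
from rig import get_obs, get_image, hand_in, tips_ahead
def cam(n):
    d=get_image(n); R=cv2.Rodrigues(np.array(d['rvec'],float))[0]; t=np.array(d['tvec'],float).ravel()
    f=d['img'].shape[0]/2/np.tan(np.radians(d['vertical_fov'])/2)
    return d,R,t,f
def cloud(c):
    d,R,t,f=c; z=d['range_z']; v,u=np.indices(z.shape)
    P=np.stack([(u-d['cx'])/f*z,(v-d['cy'])/f*z,z],-1)
    W=(P-t)@R; W[z<=0]=np.nan
    return W
def save(n,img): cv2.imwrite('pics/'+n,img[:,:,::-1])
E
python3 - <<'E'
from h import *
for n in('scene','top'):
    c=cam(n); np.savez(n+'.npz',W=cloud(c),img=c[0]['img']); save(n+'0.png',c[0]['img']); print(n,-c[1].T@c[2],c[3])
o=get_obs(); print(o); print(tips_ahead)
E
```

```text
scene [1.03074237 0.60438408 1.30254516] 511.75093318802084
top [ 0.41176175 -0.00977246  1.36124367] 452.00272963798375
{'clock': 0.1, 'qpos': array([ 1.04706173,  0.3841791 ,  0.01637409,  1.37111267, -0.00631287,
        1.38820072, -0.04653133]), 'joint_velocities': array([-5.96541320e-05, -3.17161593e-03, -6.47752918e-05, -2.74650795e-03,
       -7.78004292e-04, -2.60849213e-05, -2.54799649e-04]), 'tau': array([ 2.54500381e-03, -6.29140878e+01,  8.47097039e-01, -3.72759318e+01,
        1.68163731e-02,  1.04975750e-02,  2.66917453e-05]), 'tool_pos': array([ 0.27777115, -0.55937774,  0.24733443]), 'tool_rot': array([-3.05680254e+00, -7.17124410e-01,  6.89760028e-04]), 'wrist_force': array([0.25100755, 0.08820409, 0.14044309]), 'moment': array([ 0.00959619, -0.03806219,  0.0011776 ]), 'gripper_force': 0.0, 'finger_gap': 0.08527928919569867}
0.017
```

View pics/top0.png

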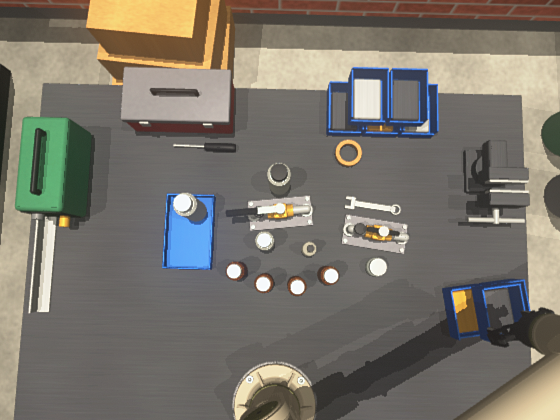

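View pics/scene0.png

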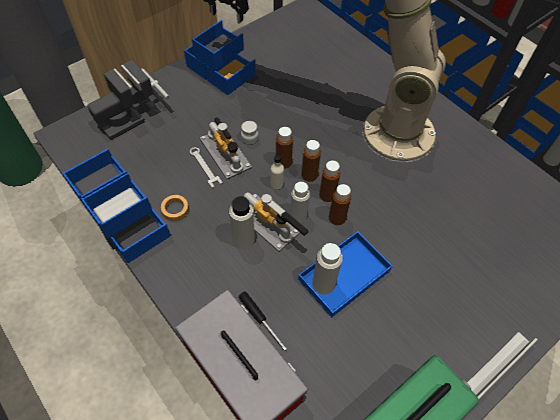

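The top view (up = +x, left = +y) shows valve_a at (281,212) with its lever pointing left. The tray is at (188,232), with the tall can at (184,205), so its lower half is free. There are several possible cans: silver with a white cap at (264,241), brown at (235,271), (263,284), (297,286) and (330,275), and the small white oil bottle at (309,249). The silver one at (264,241) fits: it is aluminium, short, and stands in the quadrant the lever swings through. I'll confirm it in a crop and measure.

Run:
```python
from h import *
T=np.load('top.npz');S=np.load('scene.npz')
img=T['img'][150:310,150:350]; save('crop.png',cv2.resize(img,(750,600),interpolation=cv2.INTER_CUBIC))
W=T['W'];im=T['img']
P=np.concatenate([T['W'].reshape(-1,3),S['W'].reshape(-1,3)]);C=np.concatenate([T['img'].reshape(-1,3),S['img'].reshape(-1,3)])
for n,(u,v) in dict(can=(264,241),b1=(235,271),b2=(263,284),b3=(297,286),b4=(330,275),bottle=(309,249),tc2=(279,170),tc1=(184,202)).items():
    z=W[v-3:v+4,u-3:u+4].reshape(-1,3); p=z[np.nanargmax(z[:,2])]
    # both-camera points near top
    top=p[2]; m=(np.hypot(P[:,0]-p[0],P[:,1]-p[1])<.04)&(abs(P[:,2]-top)<.006)
    q=P[m]; print(n,p.round(3),'centre',((q.max(0)+q.min(0))/2).round(4),'size',np.ptp(q,0).round(3),m.sum())
# plate of valve a
def rect(mask,name):
    n,l,s,c=cv2.connectedComponentsWithStats(mask.astype(np.uint8))
    pass
x,y,z=W[...,0],W[...,1],W[...,2]
box=(x>.4)&(x<.7)&(y>-.14)&(y<.15)
for nm,zl,zh in(('plate',.004,.013),('lever',.115,.135)):
    m=box&(z>zl)&(z<zh); r=cv2.minAreaRect(np.c_[x[m],y[m]].astype(np.float32)); print(nm,m.sum(),r)
hsv=cv2.cvtColor(im,cv2.COLOR_RGB2HSV)
m=(hsv[...,0]>100)&(hsv[...,0]<120)&(hsv[...,1]>150)&(x<.75)&(y>.1)&(y<.4)&(z>.026)
q=np.c_[x[m],y[m]].astype(np.float32); r=cv2.minAreaRect(q);print('tray rim',r)
m2=(hsv[...,0]>100)&(hsv[...,0]<120)&(hsv[...,1]>150)&(x<.75)&(y>.1)&(y<.4)
print('tray z pct',np.nanpercentile(z[m2],[5,50,95]))
# lever dark sleeve
d=(im.max(-1)<60)&(z>.1)&(z<.14)&box
q=np.c_[x[d],y[d]].astype(np.float32);print('sleeve',d.sum(),cv2.minAreaRect(q),np.median(z[d]))
```

```text
can [0.458 0.035 0.156] centre [0.4681 0.039  0.1527] size [0.037 0.036 0.006] 169
b1 [0.39  0.112 0.155] centre [0.3845 0.1175 0.1534] size [0.037 0.036 0.008] 197
b2 [0.35  0.042 0.155] centre [0.3538 0.0392 0.1543] size [0.04  0.037 0.01 ] 189
b3 [ 0.341 -0.053  0.155] centre [ 0.3467 -0.053   0.1535] size [0.038 0.038 0.009] 201
b4 [ 0.377 -0.142  0.157] centre [ 0.3778 -0.1401  0.1544] size [0.038 0.037 0.008] 123
bottle [ 0.453 -0.081  0.144] centre [ 0.4495 -0.0872  0.1415] size [0.021 0.018 0.006] 64
tc2 [ 0.645 -0.006  0.199] centre [0.6446 0.0033 0.1979] size [0.047 0.046 0.009] 371
tc1 [0.554 0.239 0.203] centre [0.5569 0.2515 0.2015] size [0.047 0.045 0.01 ] 441
plate 1480 ((0.5497393012046814, 0.004944100975990295), (0.29935160279273987, 0.28986942768096924), 0.03160734102129936)
lever 590 ((0.5093755722045898, 0.00868082046508789), (0.25029319524765015, 0.2660956382751465), 6.605599403381348)
tray rim ((0.49226075410842896, 0.2663889527320862), (0.141238734126091, 0.21815866231918335), 89.65744018554688)
tray z pct [-0.00037725  0.0046821   0.03499046]
sleeve 2 ((0.5476381778717041, 0.06303548812866211), (0.0030116825364530087, 0.0), -176.039794921875) 0.12434371120873998
```

View pics/crop.png

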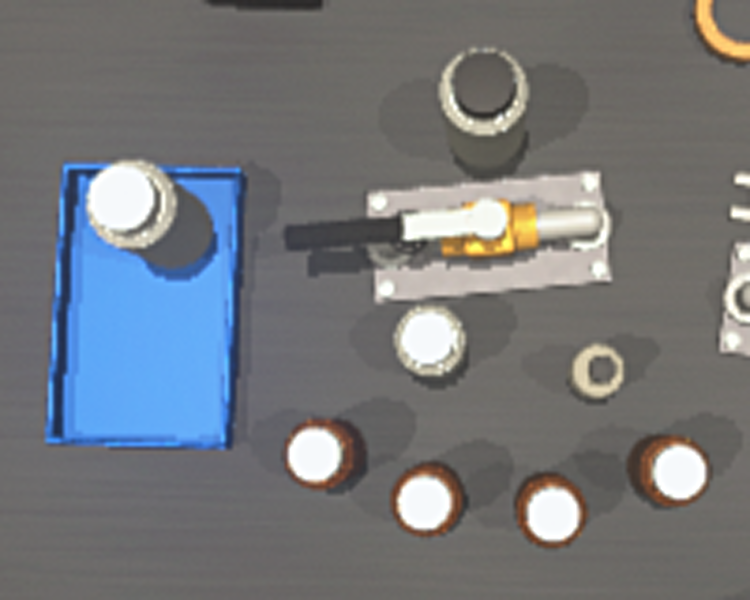

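The crop confirms the target can: silver body and white cap at crop (428,340), with no brown. The lever sleeve spans crop (287–402, 235), the stem is at about (490,217), and the oil bottle is at (598,371). Next I'll compute the valve geometry by casting rays.

Run:
```python
from h import *
c=cam('top'); d,R,t,f=c
def ray(cu,cv_,h):
    u,v=150+(cu+.5)/3.75-.5,150+(cv_+.5)/3.75-.5
    o=-R.T@t; r=R.T@np.array([(u-d['cx'])/f,(v-d['cy'])/f,1]); return (o+r*(h-o[2])/r[2])
pl=np.array([ray(*p,.008)[:2] for p in((367,192),(598,172),(610,280),(375,301))]); print(pl.round(3)); cen=pl.mean(0)
yd=(pl[0]+pl[3]-pl[1]-pl[2]); print('plate c',cen,'yaw deg (y axis dir)',np.degrees(np.arctan2(yd[1],yd[0]))-90, np.linalg.norm(yd)/2)
a=ray(287,237,.128);b=ray(402,229,.128);print('sleeve tip',a,'root',b); print('dir',np.degrees(np.arctan2(*(a-b)[[1,0]]))-90)
print('stem',ray(490,217,.132))
for h in((65,165),(245,170),(228,448),(48,442)): print('tray',ray(*h,.035).round(3))
o=get_obs(); print(cv2.Rodrigues(o['tool_rot'])[0].round(3))
```

```text
[[ 0.589  0.096]
 [ 0.61  -0.089]
 [ 0.523 -0.1  ]
 [ 0.502  0.087]]
plate c [ 0.55577083 -0.00149764] yaw deg (y axis dir) 6.380247307120413 0.1877684624999252
sleeve tip [0.53891058 0.14435273 0.128     ] root [0.54673608 0.06051899 0.128     ]
dir 5.3328507587361
stem [ 0.55659681 -0.00366522  0.132     ]
tray [0.602 0.333 0.035]
tray [0.601 0.191 0.035]
tray [0.383 0.196 0.035]
tray [0.385 0.335 0.035]
[[ 0.896  0.445 -0.001]
 [ 0.445 -0.896  0.001]
 [-0.    -0.002 -1.   ]]
```

Request:
step_arm --rows '[[[0.018,0.028,0,0,0,4,0.07],[0.018,0.028,0,0,0,4,0.07],[0.018,0.028,0,0,0,4,0.07],[0.018,0.028,0,0,0,4,0.07],[0.018,0.028,0,0,0,4,0.07],[0.018,0.028,0,0,0,4,0.07],[0.018,0.028,0,0,0,4,0.07],[0.018,0.028,0,0,0,4,0.07]]]' --squeeze 40

```text
clock: 0.82
tool_pos: [0.4224, -0.3342, 0.2481]
tool_rot: [-2.739, -1.537, 0.0]
wrist_force: [0.6, -0.4, 0.1]
finger_gap: 0.0702
gripper_force: 0.0
```

Request:
step_arm --rows '[[[0.006,0.036,0,0,0,4,0.07],[0.006,0.036,0,0,0,4,0.07],[0.006,0.036,0,0,0,4,0.07],[0.006,0.036,0,0,0,4,0.07],[0.006,0.036,0,0,0,4,0.07],[0.006,0.036,0,0,0,4,0.07],[0.006,0.036,0,0,0,4,0.07],[0.004,0.036,0,0,0,3.6,0.07]]]'

```text
clock: 1.48
tool_pos: [0.4678, -0.046, 0.2482]
tool_rot: [2.217, 2.225, -0.0]
wrist_force: [-0.0, -0.4, 0.9]
finger_gap: 0.0701
gripper_force: 0.0
```

Request:
step_arm --rows '[[[0,0.025,0,0,0,0,0.075],[0,0.025,0,0,0,0,0.075],[0,0.025,0,0,0,0,0.075],[0,0.01,0,0,0,0,0.075],[0,0,-0.02,0,0,0,0.075],[0,0,-0.02,0,0,0,0.075],[0,0,-0.02,0,0,0,0.075],[0,0,-0.01,0,0,0,0.075]]]'

```text
clock: 2.15
tool_pos: [0.4668, 0.0364, 0.1759]
tool_rot: [-2.221, -2.219, 0.004]
wrist_force: [-1.1, -0.3, -1.2]
finger_gap: 0.0755
gripper_force: 0.0
```

Request:
step_arm --rows '[[[0,0,-0.015,0,0,0,0.075],[0,0,-0.015,0,0,0,0.075],[0,0,-0.015,0,0,0,0.075],[0,0,-0.015,0,0,0,0.075],[0,0,-0.01,0,0,0,0.075],[0,0,-0.004,0,0,0,0.075],[0,0,0,0,0,0,0.075],[0,0,0,0,0,0,0.075]]]'

```text
clock: 2.82
tool_pos: [0.4683, 0.0371, 0.1048]
tool_rot: [2.221, 2.221, 0.0]
wrist_force: [0.2, -0.7, 0.3]
finger_gap: 0.0748
gripper_force: 0.0
```

Request:
step_arm --rows '[[[0,0,0,0,0,0,0.06],[0,0,0,0,0,0,0.055],[0,0,0,0,0,0,0.05],[0,0,0,0,0,0,0.04],[0,0,0,0,0,0,0.04],[0,0,0,0,0,0,0.04],[0,0,0,0,0,0,0.04],[0,0,0,0,0,0,0.04]]]'

```text
clock: 3.48
tool_pos: [0.4686, 0.0373, 0.1054]
tool_rot: [2.22, 2.221, 0.002]
wrist_force: [-1.0, 0.1, 4.9]
finger_gap: 0.0507
gripper_force: 40.8
```

Request:
step_arm --rows '[[[0,0,0.005,0,0,0,0.04],[0,0,0.01,0,0,0,0.04],[0,0,0.015,0,0,0,0.04],[0,0,0.015,0,0,0,0.04],[0,0,0.015,0,0,0,0.04],[0,0,0.015,0,0,0,0.04],[0,0,0.01,0,0,0,0.04],[0,0,0,0,0,0,0.04]]]'

```text
clock: 4.15
tool_pos: [0.4691, 0.0374, 0.1919]
tool_rot: [2.219, 2.22, 0.004]
wrist_force: [0.7, -0.6, -1.9]
finger_gap: 0.0508
gripper_force: 42.4
```

Request:
step_arm --rows '[[[0,0.01,0,0,0,0,0.04],[0,0.02,0,0,0,0,0.04],[0,0.025,0,0,0,0,0.04],[0,0.025,0,0,0,0,0.04],[0,0.025,0,0,0,0,0.04],[0,0.02,0,0,0,0,0.04],[0,0.02,0,0,0,0,0.04],[0,0.02,0,0,0,0,0.04]]]'

```text
clock: 4.82
tool_pos: [0.4668, 0.2039, 0.188]
tool_rot: [-2.22, -2.221, 0.003]
wrist_force: [0.6, -0.3, -3.0]
finger_gap: 0.0508
gripper_force: 42.4
```

Request:
step_arm --rows '[[[-0.005,0.015,0,0,0,0,0.04],[-0.007,0.015,0,0,0,0,0.04],[-0.007,0.015,0,0,0,0,0.04],[-0.007,0.01,0,0,0,0,0.04],[-0.005,0.007,0,0,0,0,0.04],[-0.002,0,0,0,0,0,0.04],[0,0,0,0,0,0,0.04],[0,0,0,0,0,0,0.04]]]'

```text
clock: 5.48
tool_pos: [0.4353, 0.2632, 0.1891]
tool_rot: [2.222, 2.22, -0.001]
wrist_force: [0.1, -0.0, -3.3]
finger_gap: 0.0509
gripper_force: 42.4
```

Run:
```python
from h import *
o=get_obs();print(o['tool_pos'],o['finger_gap'],o['gripper_force'])
c=cam('scene'); save('s1.png',cv2.resize(c[0]['img'][170:340,220:420],(700,595),interpolation=cv2.INTER_CUBIC))
```

```text
[0.43530545 0.26319724 0.1890959 ] 0.05091809438905928 42.38837989512831
```

View pics/s1.png

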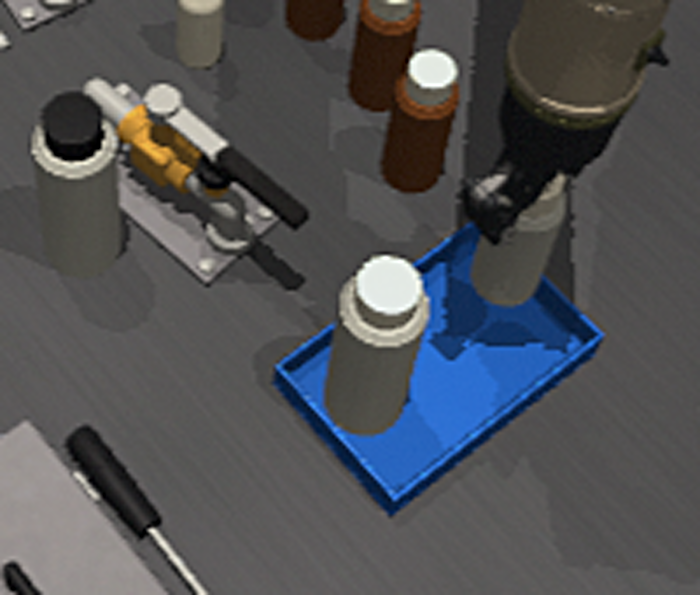

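The can hangs upright above the free half of the tray at (510,250), and the lever is untouched. Next I lower it 80 mm gently.

Request:
step_arm --rows '[[[0,0,-0.01,0,0,0,0.04],[0,0,-0.015,0,0,0,0.04],[0,0,-0.015,0,0,0,0.04],[0,0,-0.012,0,0,0,0.04],[0,0,-0.01,0,0,0,0.04],[0,0,-0.006,0,0,0,0.04],[0,0,-0.003,0,0,0,0.04],[0,0,-0.002,0,0,0,0.04]]]'

```text
clock: 6.2
tool_pos: [0.435, 0.2643, 0.116]
tool_rot: [-2.221, -2.221, 0.0]
wrist_force: [0.0, -0.2, -3.2]
finger_gap: 0.0508
gripper_force: 42.4
```

Request:
step_arm --rows '[[[0,0,-0.002,0,0,0,0.04],[0,0,-0.002,0,0,0,0.04],[0,0,-0.001,0,0,0,0.04],[0,0,-0.001,0,0,0,0.04],[0,0,0,0,0,0,0.04],[0,0,0,0,0,0,0.04],[0,0,0,0,0,0,0.04],[0,0,0,0,0,0,0.04]]]'

```text
clock: 6.87
tool_pos: [0.435, 0.2643, 0.1104]
tool_rot: [2.221, 2.222, 0.0]
wrist_force: [-0.3, -1.5, -2.3]
finger_gap: 0.0508
gripper_force: 42.4
```

Force shows it is just touching the floor. I'll go 1 mm lower, then open slowly and rise.

Request:
step_arm --rows '[[[0,0,-0.001,0,0,0,0.04],[0,0,0,0,0,0,0.04],[0,0,0,0,0,0,0.053],[0,0,0,0,0,0,0.058],[0,0,0,0,0,0,0.065],[0,0,0,0,0,0,0.075],[0,0,0,0,0,0,0.075],[0,0,0,0,0,0,0.075]]]'

```text
clock: 7.53
tool_pos: [0.435, 0.2643, 0.1093]
tool_rot: [-2.221, -2.222, -0.0]
wrist_force: [0.4, -0.6, -0.3]
finger_gap: 0.0753
gripper_force: 0.0
```

Request:
step_arm --rows '[[[0,0,0.01,0,0,0,0.075],[0,0,0.02,0,0,0,0.075],[0,0,0.02,0,0,0,0.075],[0,0,0.02,0,0,0,0.075],[0,0,0.02,0,0,0,0.075],[0,0,0.02,0,0,0,0.04],[0.02,0,0.02,0,0,0,0.02],[0.02,0,0,0,0,0,0]]]'

```text
clock: 8.2
tool_pos: [0.4762, 0.2658, 0.245]
tool_rot: [2.217, 2.221, 0.011]
wrist_force: [0.5, 0.2, 1.2]
finger_gap: 0.0395
gripper_force: 0.0
```

Run:
```python
from h import *
o=get_obs();print(o['tool_pos'],o['tool_rot'],o['finger_gap'])
c=cam('scene'); W=cloud(c); x,y,z=[W[...,i] for i in range(3)]
m=(np.hypot(x-.435,y-.264)<.05)&(z>.145)&(z<.162); q=W[m]; print(m.sum(),((q.max(0)+q.min(0))/2).round(4),np.ptp(q,0).round(3))
```

```text
[0.47621952 0.26582034 0.24498555] [2.21739892 2.22104244 0.01067778] 0.039491431169019396
165 [0.436  0.2664 0.1527] [0.039 0.037 0.014]
```

Request:
step_arm --rows '[[[0.02,-0.025,0,0,0,0,0],[0.02,-0.025,0,0,0,0,0],[0.02,-0.025,0,0,0,0,0],[0.02,-0.025,0,0,0,0,0],[0.02,-0.025,0,0,0,0,0],[0.015,-0.024,0,0,0,0,0],[0,0,0,0,0,0,0],[0,0,0,0,0,0,0]]]'

```text
clock: 8.92
tool_pos: [0.5906, 0.1128, 0.2391]
tool_rot: [-2.226, -2.216, 0.001]
wrist_force: [-0.1, 0.5, -0.1]
finger_gap: 0.0003
gripper_force: 0.0
```

Request:
step_arm --rows '[[[0,0,-0.015,0,0,0,0],[0,0,-0.02,0,0,0,0],[0,0,-0.02,0,0,0,0],[0,0,-0.02,0,0,0,0],[0,0,-0.02,0,0,0,0],[0,0,-0.015,0,0,0,0],[0,0,-0.005,0,0,0,0],[0,0,0,0,0,0,0]]]'

```text
clock: 9.58
tool_pos: [0.5886, 0.1162, 0.1233]
tool_rot: [-2.218, -2.222, 0.003]
wrist_force: [-0.2, 0.3, -0.4]
finger_gap: 0.0002
gripper_force: 0.0
```

Request:
step_arm --rows '[[[-0.01,0,0,0,0,0,0],[-0.01,0,0,0,0,0,0],[-0.01,0,0,0,0,0,0],[-0.01,0,0,0,0,0,0],[-0.01,0,0,0,0,0,0],[-0.01,-0.003,0,0,0,0,0],[-0.01,-0.003,0,0,0,0,0],[-0.01,-0.003,0,0,0,0,0]]]'

```text
clock: 10.25
tool_pos: [0.5111, 0.107, 0.1265]
tool_rot: [2.219, 2.22, 0.006]
wrist_force: [2.8, 0.4, 0.4]
finger_gap: -0.0001
gripper_force: 1.1
```

Request:
step_arm --rows '[[[-0.01,-0.005,0,0,0,0,0],[-0.01,-0.006,0,0,0,0,0],[-0.008,-0.006,0,0,0,0,0],[-0.008,-0.007,0,0,0,0,0],[-0.007,-0.008,0,0,0,0,0],[-0.007,-0.008,0,0,0,0,0],[-0.006,-0.01,0,0,0,0,0],[-0.005,-0.012,0,0,0,0,0]]]'

```text
clock: 10.92
tool_pos: [0.4481, 0.0437, 0.1244]
tool_rot: [-2.221, -2.222, 0.0]
wrist_force: [0.3, -0.3, -0.0]
finger_gap: 0.0002
gripper_force: 0.0
```

Run:
```python
from h import *
o=get_obs();print(o['tool_pos'],o['tool_rot'])
c=cam('scene'); save('s2.png',cv2.resize(c[0]['img'][130:300,200:400],(700,595),interpolation=cv2.INTER_CUBIC))
```

```text
[0.44811838 0.04369554 0.12437564] [-2.22066616e+00 -2.22193374e+00  2.27541257e-04]
```

View pics/s2.png

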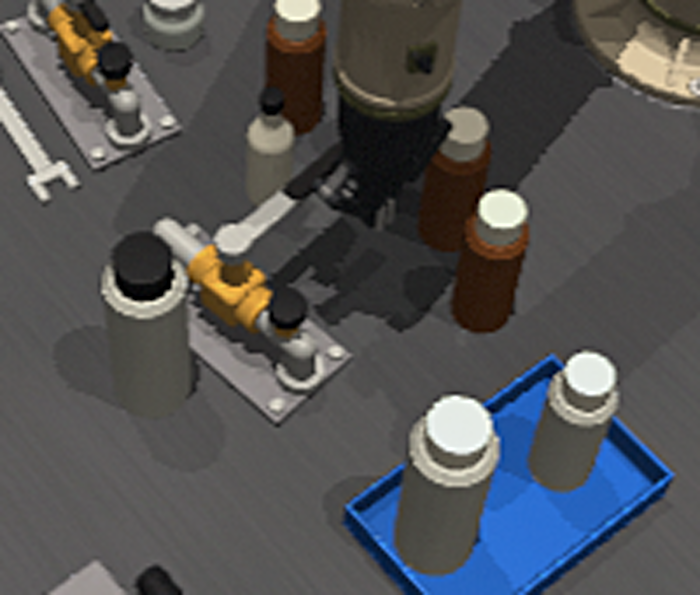

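The lever now runs across the pipe from stem (235,240) to tip (345,160). The bleed knob stands free at (288,308) and the can is upright in the tray at (575,430). I'll retreat and measure both.

Request:
step_arm --rows '[[[0,0.015,0,0,0,0,0],[0,0.01,0.02,0,0,0,0],[0,0.01,0.025,0,0,0,0],[0,0.02,0.025,0,0,0,0.02],[0,0.02,0.025,0,0,0,0.05],[0,0.02,0.025,0,0,0,0.05],[0,0.02,0,0,0,0,0.05],[0,0.02,0,0,0,0,0.05]]]'

```text
clock: 11.63
tool_pos: [0.4497, 0.1803, 0.2462]
tool_rot: [2.221, 2.219, 0.005]
wrist_force: [0.7, -0.0, -0.6]
finger_gap: 0.05
gripper_force: 0.0
```

Run:
```python
from h import *
o=get_obs();print(o['tool_pos'])
for n in('top','scene'):
    c=cam(n); W=cloud(c); im=c[0]['img']; x,y,z=[W[...,i] for i in range(3)]
    if n=='top': save('t2.png',cv2.resize(im[150:310,200:340],(525,600),interpolation=cv2.INTER_CUBIC))
    m=(abs(x-.55)<.03)&(abs(y-.058)<.03)&(z>.094)&(z<.112); q=W[m]
    if len(q): print(n,'knob',len(q),((q.max(0)+q.min(0))/2).round(4),np.ptp(q,0).round(3),np.median(q[:,2]))
    m=(x>.39)&(x<.52)&(abs(y+.01)<.05)&(z>.108)&(z<.136); q=W[m][:,:2].astype(np.float32)
    if len(q)>5: l=cv2.fitLine(q,cv2.DIST_HUBER,0,.01,.01).ravel(); print('lever',len(q),l,'deg',np.degrees(np.arctan(l[1]/l[0])),q.min(0))
    m=(abs(x-.556)<.02)&(abs(y+.002)<.02)&(z>.118)&(z<.145);q=W[m]; print('stem',len(q),((q.max(0)+q.min(0))/2).round(4) if len(q) else '')
```

```text
[0.44967856 0.18032218 0.24621607]
top knob 99 [0.5486 0.0575 0.1019] [0.029 0.031 0.011] 0.1020932427072415
lever 269 [ 0.99291927  0.1187911   0.46298006 -0.01252781] deg 6.8223386 [ 0.40846    -0.02537017]
stem 102 [ 0.5531 -0.0015  0.1262]
scene knob 105 [0.551  0.0579 0.102 ] [0.032 0.033 0.015] 0.10237284581179058
lever 240 [ 0.99589205  0.09054875  0.47046652 -0.00901886] deg 5.1951766 [ 0.4071865 -0.0266238]
stem 103 [ 0.5539 -0.0006  0.1277]
```

View pics/t2.png

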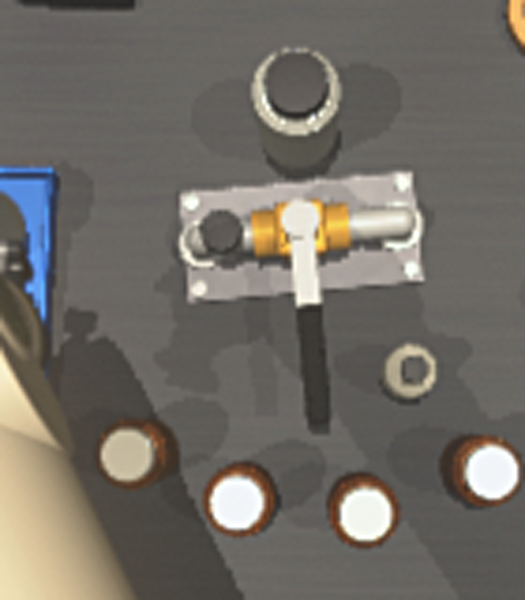

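Shut is confirmed: the lever bar is square to the pipe in the crop at (310,330). The knob at (220,231) measures (0.550, 0.058), top at 0.102, so it is home. Next I go above the knob.

Request:
step_arm --rows '[[[0.02,-0.024,0,0,0,0,0.055],[0.02,-0.024,0,0,0,0,0.055],[0.02,-0.024,0,0,0,0,0.055],[0.02,-0.024,0,0,0,0,0.055],[0.02,-0.024,0,0,0,0,0.055],[0,0,0,0,0,0,0.055],[0,0,0,0,0,0,0.055],[0,0,0,0,0,0,0.055]]]'

```text
clock: 12.4
tool_pos: [0.5485, 0.0589, 0.2439]
tool_rot: [-2.221, -2.22, 0.001]
wrist_force: [-0.1, -0.2, 0.3]
finger_gap: 0.0549
gripper_force: 0.0
```

Down 146 mm to TCP z 0.098.

Request:
step_arm --rows '[[[0.001,-0.001,-0.02,0,0,0,0.055],[0,0,-0.025,0,0,0,0.055],[0,0,-0.025,0,0,0,0.055],[0,0,-0.025,0,0,0,0.055],[0,0,-0.015,0,0,0,0.055],[0,0,-0.01,0,0,0,0.055],[0,0,0,0,0,0,0.055],[0,0,0,0,0,0,0.055]]]'

```text
clock: 13.07
tool_pos: [0.5497, 0.0589, 0.1248]
tool_rot: [-2.22, -2.223, -0.0]
wrist_force: [0.1, -0.1, 0.6]
finger_gap: 0.0553
gripper_force: 0.0
```

Request:
step_arm --rows '[[[0,0,-0.01,0,0,0,0.055],[0,0,-0.01,0,0,0,0.055],[0,0,-0.005,0,0,0,0.055],[0,0,-0.001,0,0,0,0.05],[0,0,0,0,0,0,0.045],[0,0,0,0,0,0,0.04],[0,0,0,0,0,0,0.036],[0,0,0,0,0,0,0.036]]]'

```text
clock: 13.73
tool_pos: [0.5502, 0.0582, 0.0987]
tool_rot: [2.221, 2.221, 0.001]
wrist_force: [0.3, -0.2, 0.2]
finger_gap: 0.036
gripper_force: 0.0
```

Request:
step_arm --rows '[[[0,0,0,0,0,0,0.02],[0,0,0,0,0,0,0.02],[0,0,0,0,0,0,0.02],[0,0,0,0,0,0,0.02],[0,0,0,0,0,0,0.02],[0,0,0,0,0,0,0.02],[0,0,0,0,0,0,0.02],[0,0,0,0,0,0,0.02]]]' --squeeze 60

```text
clock: 14.4
tool_pos: [0.5509, 0.0583, 0.0991]
tool_rot: [2.221, 2.22, 0.003]
wrist_force: [3.7, -0.0, 6.8]
finger_gap: 0.0303
gripper_force: 59.2
```

Request:
step_arm --rows '[[[0,0,0.003,0,0,0,0.02],[0,0,0.003,0,0,0,0.02],[0,0,0.003,0,0,0,0.02],[0,0,0.003,0,0,0,0.02],[0,0,0.003,0,0,0,0.02],[0,0,0.003,0,0,0,0.02],[0,0,0.002,0,0,0,0.02],[0,0,0,0,0,0,0.02]]]'

```text
clock: 15.07
tool_pos: [0.5508, 0.0583, 0.1177]
tool_rot: [2.221, 2.221, 0.003]
wrist_force: [11.0, 1.0, -10.4]
finger_gap: 0.0299
gripper_force: 60.1
```

Request:
step_arm --rows '[[[0,0,0.001,0,0,0,0.02],[0,0,0.001,0,0,0,0.02],[0,0,0,0,0,0,0.02],[0,0,0,0,0,0,0.02],[0,0,0,0,0,0,0.02],[0,0,0,0,0,0,0.02],[0,0,0,0,0,0,0.02],[0,0,0,0,0,0,0.02]]]'

```text
clock: 15.73
tool_pos: [0.5508, 0.0582, 0.1192]
tool_rot: [2.221, 2.221, 0.003]
wrist_force: [12.2, 0.7, -12.0]
finger_gap: 0.03
gripper_force: 61.2
```

Request:
step_arm --rows '[[[0,0,0,0,0,0,0.02],[0,0,0,0,0,0,0.02],[0,0,0,0,0,0,0.02],[0,0,0,0,0,0,0.02],[0,0,0,0,0,0,0.02],[0,0,0,0,0,0,0.02],[0,0,0,0,0,0,0.02],[0,0,0,0,0,0,0.02]]]'

```text
clock: 16.4
tool_pos: [0.5508, 0.0583, 0.1192]
tool_rot: [2.221, 2.221, 0.003]
wrist_force: [11.3, 1.4, -12.0]
finger_gap: 0.0297
gripper_force: 61.2
```

Run:
```python
from h import *
o=get_obs();print(o['tool_pos'],o['wrist_force'])
for n in ('scene','top'):
    c=cam(n); W=cloud(c); x,y,z=[W[...,i] for i in range(3)]
    if n=='scene': save('s3.png',cv2.resize(c[0]['img'][160:260,220:340],(720,600),interpolation=cv2.INTER_CUBIC))
    m=(x>.39)&(x<.5)&(abs(y+.01)<.05)&(z>.108)&(z<.136); q=W[m][:,:2].astype(np.float32)
    if len(q)>5: l=cv2.fitLine(q,cv2.DIST_HUBER,0,.01,.01).ravel(); print('lever',len(q),'deg',np.degrees(np.arctan(l[1]/l[0])))
```

```text
[0.55084685 0.05826066 0.11923606] [ 11.27719378   1.39684131 -11.99542795]
lever 18 deg 37.758274
```

View pics/s3.png

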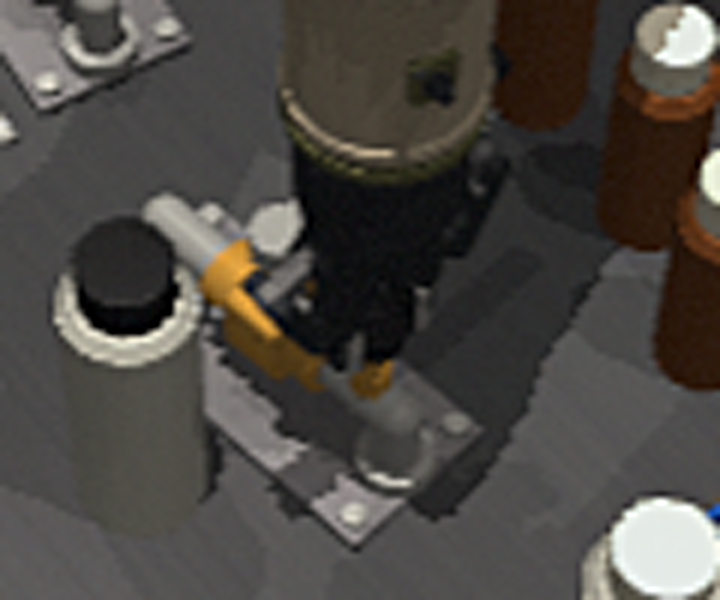

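The fingers hold the knob raised above its brass neck at (372,375). A 12 N pull after 20 mm of travel matches the stop, and it has been held for over 1.3 s. Next I lower it back and release.

Request:
step_arm --rows '[[[0,0,-0.003,0,0,0,0.02],[0,0,-0.004,0,0,0,0.02],[0,0,-0.004,0,0,0,0.02],[0,0,-0.004,0,0,0,0.02],[0,0,-0.004,0,0,0,0.02],[0,0,-0.002,0,0,0,0.02],[0,0,0,0,0,0,0.02],[0,0,0,0,0,0,0.02]]]'

```text
clock: 17.17
tool_pos: [0.5509, 0.0583, 0.0992]
tool_rot: [2.221, 2.221, 0.003]
wrist_force: [7.4, 0.6, -2.9]
finger_gap: 0.0298
gripper_force: 62.5
```

Request:
step_arm --rows '[[[0,0,0,0,0,0,0.04],[0,0,0,0,0,0,0.05],[0,0,0,0,0,0,0.055],[0,0,0,0,0,0,0.055],[0,0,0,0,0,0,0.055],[0,0,0.015,0,0,0,0.055],[0,0,0.02,0,0,0,0.055],[0,0,0.025,0,0,0,0.055]]]'

```text
clock: 17.83
tool_pos: [0.5487, 0.0581, 0.1585]
tool_rot: [-2.219, -2.22, 0.004]
wrist_force: [0.2, 0.2, -0.2]
finger_gap: 0.055
gripper_force: 0.0
```

Request:
step_arm --rows '[[[0,0,0.025,0,0,0,0.055],[0,0,0.025,0,0,0,0.055],[0,0,0.03,0,0,0,0.055],[-0.02,0.025,0.01,0,0,0,0.055],[-0.02,0.025,0,0,0,0,0.055],[-0.02,0.025,0,0,0,0,0.055],[-0.02,0.025,0,0,0,0,0.055],[-0.02,0.02,0,0,0,0,0.055]]]'

```text
clock: 18.5
tool_pos: [0.4484, 0.18, 0.2494]
tool_rot: [-2.22, -2.223, -0.0]
wrist_force: [-0.4, -0.2, -0.0]
finger_gap: 0.0551
gripper_force: 0.0
```

Request:
step_arm --rows '[[[0,0,0,0,0,0,0.055],[0,0,0,0,0,0,0.055],[0,0,0,0,0,0,0.055],[0,0,0,0,0,0,0.055],[0,0,0,0,0,0,0.055],[0,0,0,0,0,0,0.055],[0,0,0,0,0,0,0.055],[0,0,0,0,0,0,0.055]]]'

```text
clock: 19.17
tool_pos: [0.4502, 0.1779, 0.2492]
tool_rot: [-2.222, -2.22, 0.0]
wrist_force: [0.0, -0.2, 0.1]
finger_gap: 0.0551
gripper_force: 0.0
```

Run:
```python
from h import *
o=get_obs();print(o['clock'],o['tool_pos'])
for n in('top','scene'):
    c=cam(n); W=cloud(c); im=c[0]['img']; x,y,z=[W[...,i] for i in range(3)]
    if n=='scene': save('s4.png',im)
    m=(abs(x-.55)<.02)&(abs(y-.058)<.02)&(z>.08)&(z<.135); q=W[m]
    if len(q): print(n,'knob top',len(q),np.percentile(q[:,2],[50,95]))
    m=(x>.39)&(x<.52)&(abs(y+.01)<.05)&(z>.108)&(z<.136); q=W[m][:,:2].astype(np.float32)
    if len(q)>5: l=cv2.fitLine(q,cv2.DIST_HUBER,0,.01,.01).ravel(); print('lever',len(q),'deg',np.degrees(np.arctan(l[1]/l[0])))
    m=(np.hypot(x-.436,y-.266)<.04)&(z>.145)&(z<.165); q=W[m]
    if len(q): print('can',((q.max(0)+q.min(0))/2).round(4))
```

```text
19.1667 [0.45015444 0.17791426 0.24916404]
top knob top 103 [0.10154147 0.10532199]
lever 267 deg 6.8196387
scene knob top 114 [0.10215547 0.10614246]
lever 243 deg 5.886927
can [0.4343 0.2662 0.1534]
```

View pics/s4.png

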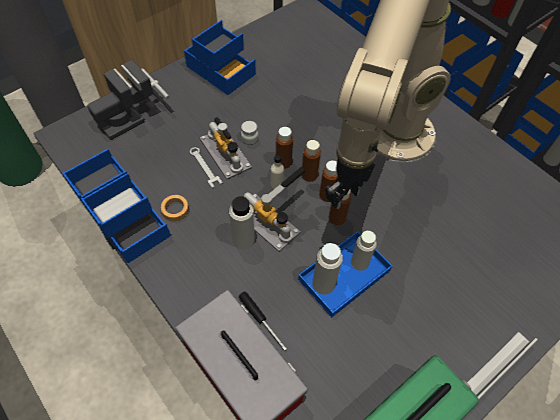

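The can is upright in the tray at (367,250), the lever is shut, the knob is home (top at 0.102) and the arm is clear. All the bystanders look as they were, so I'm handing in.

```bash
python3 -c "
from rig import hand_in; print(hand_in())"
```

```text
the job is handed in; nothing more can be done
None
```

I handed the job in at about 19 s: the short can stands upright in the blue tray, the lever is shut, the bleed knob was held at its stop for over a second and is back down, and nothing else looks moved; `hand_in()` returned no verdict.

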